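# Put the eraser away in the spring-lid desk case

### The job

Press the red thumb button on the front of the grey desk case just hard enough that its sprung blue lid pops open, lay the eraser inside, then press the lid down until it snaps shut and stays shut by itself. Handle the case gently throughout, feeling for the button and the catch rather than forcing them (never push on it with more than 18 N), and leave the matchbox and the ink bottle where they are.

Things in the scene. Friction and masses are not known exactly. Their poses are not given: they have to be found in the camera images.
- case: Heavy grey desk case with a blue lid, fixed to the desk. Origin: centre of the box's underside, on the desk; z up, -x is its front (latch side), +x the hinge side. Outer box 110 (x) x 130 (y) mm, walls 5 mm, rim 46 mm and inner floor 8 mm above the desk. Shut, the lid's top is at z = 54 mm.
- hinge (a point): Middle of the lid's hinge line, which runs along the case's y, at x = +58, z = 48 mm in the case's frame. The lid is a flat plate that reaches 116 mm from it, 132 mm wide (y), its outer face 6 mm and its inner face 2 mm off the hinge line's plane.
- under_button (a point): Point on the desk below the centre of the red button (22 mm across, pressed straight down): case x = -118 mm, y = 0. The button's top stands 45 to 59 mm above it, differing each time: find it by touch. Sprung: 1 N to start; the lid is freed after about 6 mm at 4 to 5 N; hard stop at 8.5 mm, about 6 N. The steel hook behind it (case x = -84 to -63 mm, up to z = 62 mm) swings 10 mm towards it.
- lid (a joint): Lid hinge, rad: near 0 latched shut (-0.02 to 0.03), grows as it opens, 1.45 fully open (almost upright, front edge 163 mm above the desk). A spring (about 1 N at the front edge) lifts an unlatched lid to 1.45. Closing, the catch meets the latch at roughly 0.12; about 6 to 10 N down near the front edge drives it past; it catches at about 0, hard stop at -0.03.
- eraser: Well rubbed eraser, white with a blue sleeve, 20 (x) x 44 (y) x 12 (z) mm, lying flat on the desk. Origin: centre of its underside; y along its length.
- matchbox: Closed red matchbox, 37 x 54 x 16 mm, lying on the desk; a bystander. Origin: centre of its underside.
- ink_bottle: Square dark blue ink bottle with a black cap, 50 x 50 x 60 mm, standing on the desk; a bystander. Origin: centre of its underside.
There are look-alikes about, which are no part of the job. Several things have the shape of the eraser; the one meant has the colours described above.

How it is judged (in metres and radians):
On the way, in this order (a step that is already met when the one before it is completed fails the run):
1. the lid has sprung open (value of joint lid above 1.2 rad), for 0.2 s.
2. the eraser lies inside the open case, let go (x of eraser in the frame of case between -0.05 and 0.05 m and y of eraser in the frame of case between -0.06 and 0.06 m and z of eraser in the frame of case below 0.025 m and value of joint lid above 0.9 rad and contact force between eraser and the fingers below 0.05 N and linear speed of eraser below 0.02 m/s), for 0.2 s.
At the end, for the whole second after the job is handed in: The eraser rests inside the case (origin within the inner walls and less than 25 mm above the desk) and the lid is latched shut: it stays below 0.06 rad by itself (x of eraser in the frame of case between -0.05 and 0.05 m and y of eraser in the frame of case between -0.06 and 0.06 m and z of eraser in the frame of case below 0.025 m and value of joint lid below 0.06 rad and linear speed of eraser below 0.02 m/s and velocity of joint lid below 0.1 rad/s); the robot touches nothing.
It fails at once if the robot pushes on the case, its lid or its latch with more than 18 N (contact force between any of the fingers, the arm and case above 18 N).
It fails at once if the matchbox or the ink bottle is moved by more than 20 mm, or the bottle is tipped (distance of any of matchbox, ink_bottle from where it was at the start of the episode above 0.02 m or angle between ink_bottle's own z axis and vertical above 0.3 rad).
It also fails if it takes over 72 s, if anything falls off the work surface, if the arm or the gripper's body presses on something with over 40 N, if the wrist force passes 120 N, or if a joint passes its speed limit or range.

### The arm

A 6-joint arm with a two-finger parallel gripper is mounted at the origin on the work surface; the furniture and walls round the work are solid. World frame = base frame: x ahead of the robot, y to its left, z up, the work surface at z = 0. Lengths are in mm, angles in rad, forces in N, time in s.
With the tool pointing down it reaches from about 400 to 925 mm from the base axis. Payload 12.5 kg.
Tool frame: the origin (TCP) lies on the front face of the gripper's body, between the roots of the fingers; the fingertips stand 78 mm ahead of it and the grasp point (between the pads) lies 59 mm ahead of it (env.nose_length is the distance from the TCP to the fingertips, in mm); z points along the fingers, y is the line along which they close (so a half turn about z gives the same grasp; the last joint's range is limited). The gripper opens to 95 mm and grips with 3 to 60 N. Pads are 20 mm wide; open, the fingers measure 119 mm over their backs; the gripper's body (75 mm by 180 mm) begins 59 mm behind the grasp point.
Start: joints at [-1.452, 0.491, 1.559, -0, 1.092, -0.106], TCP at [139.341, -609.28, 292.261] pointing down, gripper open.
Joint ranges: [-3.1, 3.1], [-0.84, 2.19], [0.05, 2.79], [-1.13, 4.28], [0.06, 2.93], [-2.69, 2.69]. Speed limits (rad/s): [2.22, 2.22, 2.79, 3.14, 3.14, 3.14].

### API

Orientations are given as [roll, pitch, yaw] about the fixed x, y, z axes, in that order (R = Rz(yaw) Ry(pitch) Rx(roll)).
In Python, from cell import env gives the robot as it stands.
- The arm moves only by the tool jog_arm, never from a script. Its argument "motion" is a list of rows, each a list of 7 numbers: the turn, a rotation vector about the tool's x, y, z in degrees, then the shift along the tool's x, y, z in mm, then the finger opening in mm, from 0 to 95.1. In form: [[wx, wy, wz, x, y, z, hand], ...]. A call has 1 to 10 rows; each row shifts and turns the commanded pose from where the row before left it, along the tool's axes as they then stand; what a row does not reach is not made up. A row lasts 1/8 s, in which the tool goes at most 62.5 mm and 10.7 degrees, less where a joint would pass 70% of its speed; a pose out of reach is approached as far as the arm can. A call is refused whole if a number of a shift passes 62.5 or a number of a turn 10.7, either way. A call with a gripper value outside its range is refused whole. The fingers move at their own pace and stop on an object; the grip force is fixed at half the most. Time passes only in rows, so rows that do not move let the fingers close. It gives the time, the measured TCP pose, the force, the opening and the grip force at its end, in the units of the state.
- env.state(): the state, without advancing time (a new reading comes with each control period).
- env.read_camera(name): name is "scene" or "top" or "wrist"; returns a dict with "color" (384x512x3 uint8, red, green, blue), "z_map" (384x512 float32, mm along the optical axis (not along the pixel's ray), 0 where there is no reading), "camera_matrix" (3x3 intrinsics, pixels), "world_to_cam" (4x4, takes a point from world to camera coordinates). Camera axes: x right, y up, looking along -z (the intrinsics and any distortion apply to the point x, -y, -z); pixel columns grow to the right and rows downward; lengths in mm; the calibration is good to about 2 mm. A picture is of the moment at which its call begins.
- env.job_done(): hands the job in; it is judged then, once.
Trained networks look in the newest picture that a camera, given by its name, has taken for a name from the list of things; names that differ only in an ending like _2 or _b are one class to them, and where a whole thing is asked for, a point or a joint stands for the part that bears it (a point fixed in the world has none). Each returns a list of dicts, best first, with "score" (0 to 1); they miss things now and then, are a little off and sometimes report something else, mostly with a low value. They report only what shows in the picture. A call takes as long as a camera call. They do not tell look-alikes from the thing itself.
- env.recognise(camera, thing): "location" ([column, row] in pixels, amid what is visible of it).
The state is a dict: "t": time; "joints": joint angles; "qvel": joint speeds; "tau": joint torques, N m; "eef_pos": TCP position; "tcp_rot": TCP orientation; "ft_force": force on the tool from outside, world axes, zero at the start; "moment": the same for the moment, N m; "opening": opening from 0.0 (shut) to 1.0 (fully open); "grip_force": force on a finger pad.
Only numpy, scipy, OpenCV 4.12 (cv2) and the standard library are available. Lean on these libraries where they do the work, as an engineer would, in place of code of your own. Each camera call takes 0.05 s, during which the arm holds its last target. There are 200 camera calls.

## Working session

There is one attempt and no reset: what is moved stays moved. The work goes in short steps, Python scripts to look and compute and a tool call to move; the robot and the scene stay as the last step left them, time stands still between calls to the robot, and variables do not carry over. Pictures are saved under pics/ and viewed, at most 10 in all, crops included, and the job is handed in when it is done.

Besides the shell and the picture viewer there is one more tool, called after "Request:" as name(argument=value, ...) on one line, values as JSON. jog_arm: Moves the arm, as the interface text tells. Its arguments: {"type":"object","properties":{"motion":{"type":"array"}},"required":["motion"]}

```bash
mkdir -p pics; cat > h.py <<'E'
import numpy as np, cv2
from cell import env
from scipy.spatial.transform import Rotation as R
def world(d,u,v,z=None):
    K=d["camera_matrix"];T=np.linalg.inv(d["world_to_cam"])
    zz=d["z_map"][int(round(v)),int(round(u))] if z is None else z
    p=np.array([(u-K[0,2])/K[0,0]*zz,-(v-K[1,2])/K[1,1]*zz,-zz,1]);return (T@p)[:3]
def wmap(d):
    K=d["camera_matrix"];T=np.linalg.inv(d["world_to_cam"]);Z=d["z_map"]
    v,u=np.mgrid[:Z.shape[0],:Z.shape[1]]
    P=np.stack([(u-K[0,2])/K[0,0]*Z,-(v-K[1,2])/K[1,1]*Z,-Z,np.ones_like(Z)],-1)
    return (P@T.T)[...,:3]
def st():
    s=env.state();print("t",s["t"],"pos",np.round(s["eef_pos"],1),"rot",np.round(s["tcp_rot"],3),"F",np.round(s["ft_force"],1),"op",round(float(s["opening"]),2),"grip",s["grip_force"]);return s
E
python3 - <<'E'
from h import *
st();ims=[]
for c in ("top","scene"):
    d=env.read_camera(c);ims.append(d["color"])
    np.savez(c+".npz",**d)
    for t in ("case","under_button","lid","eraser","matchbox","ink_bottle"):
        for r in env.recognise(c,t)[:6]:
            u,v=r["location"];print(c,t,round(r["score"],2),np.round([u,v]),np.round(world(d,u,v)))
cv2.imwrite("pics/top.png",cv2.cvtColor(ims[0],cv2.COLOR_RGB2BGR))
cv2.imwrite("pics/scene.png",cv2.cvtColor(ims[1],cv2.COLOR_RGB2BGR))
E
```

```text
t 0.0 pos [ 139.3 -609.1  291.7] rot [-3.14  -0.     0.225] F [-1.   0.8  0.8] op 1.0 grip 0.0
top case 0.96 [201. 187.] [577.  61.  55.]
top under_button 0.65 [201. 187.] [577.  61.  56.]
top lid 0.69 [200. 185.] [581.  63.  55.]
top eraser 0.62 [380. 240.] [ 460. -362.   11.]
top eraser 0.53 [342. 243.] [ 451. -271.   12.]
top eraser 0.35 [201. 190.] [570.  61.  58.]
top matchbox 0.77 [313. 216.] [ 514. -202.   14.]
top ink_bottle 0.72 [337. 168.] [ 624. -249.   59.]
scene case 0.98 [203. 231.] [547.  84.  56.]
scene case 0.22 [276. 163.] [ 605. -242.   38.]
scene under_button 0.92 [201. 232.] [546.  90.  55.]
scene lid 0.82 [198. 223.] [577.  75.  55.]
scene lid 0.25 [338. 177.] [249.  18. 366.]
scene eraser 0.51 [203. 233.] [540.  89.  58.]
scene eraser 0.5 [338. 176.] [ 464. -345.   14.]
scene eraser 0.4 [326. 194.] [ 443. -265.   11.]
scene matchbox 0.52 [289. 190.] [ 521. -202.   14.]
scene ink_bottle 0.7 [275. 164.] [ 610. -239.   36.]
scene ink_bottle 0.16 [202. 232.] [546.  87.  55.]
```

View pics/top.png

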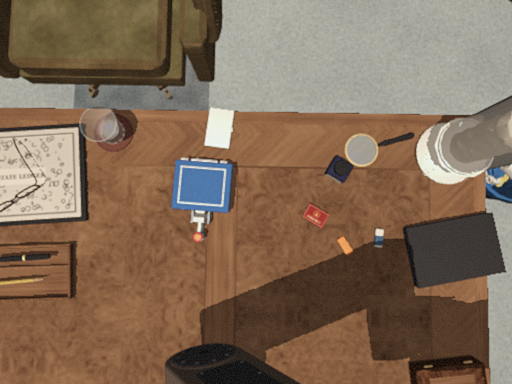

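View pics/scene.png

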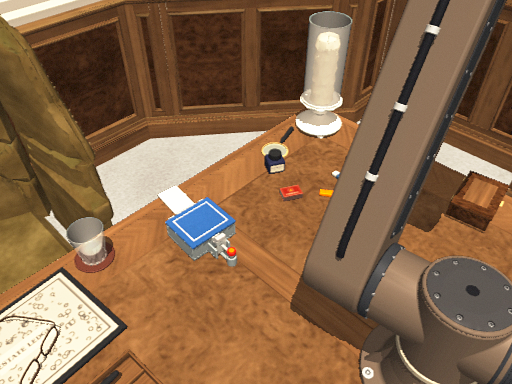

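The top view shows the case with its blue lid at (202,185) and the red button at (198,237), with the hinge facing away from the robot. Eraser candidates are the white and blue one at (379,237) and the orange one at (344,244). The white and blue one matches the description. The matchbox is at (316,215) and the ink bottle at (339,168). The scene view agrees, but there the eraser is partly hidden behind the arm.

```bash
python3 - <<'E'
from h import *
d=dict(np.load("top.npz"));c=d["color"];W=wmap(d)
crop=cv2.resize(c[205:265,330:410],None,fx=8,fy=8,interpolation=cv2.INTER_CUBIC)
cv2.imwrite("pics/crop.png",cv2.cvtColor(crop,cv2.COLOR_RGB2BGR))
hsv=cv2.cvtColor(c,cv2.COLOR_RGB2HSV).astype(int)
def rect(m,name):
    p=W[m][:,:2].astype(np.float32);(ct,sz,a)=cv2.minAreaRect(p);print(name,m.sum(),"c",np.round(ct,1),"sz",np.round(sz,1),"ang",round(a,1),"z",np.round(np.median(W[m][:,2]),1), "box",np.round(cv2.boxPoints((ct,sz,a)).ravel()))
def box(r0,r1,c0,c1):
    m=np.zeros(c.shape[:2],bool);m[r0:r1,c0:c1]=1;return m
rect(box(225,250,368,392)&(W[...,2]>7)&(W[...,2]<20),"eraser")
rect(box(150,220,165,240)&(W[...,2]>48)&(W[...,2]<60)&(hsv[...,0]>95)&(hsv[...,0]<130)&(hsv[...,1]>90),"lidblue")
rect(box(225,250,185,215)&((hsv[...,0]<10)|(hsv[...,0]>170))&(hsv[...,1]>150)&(W[...,2]>30),"button")
rect(box(200,235,300,332)&(W[...,2]>9)&(W[...,2]<25),"match")
E
```

```text
eraser 152 c [ 464.3 -357.2] sz [43.  20.7] ang 0.6 z 11.3 box [ 443. -347.  443. -368.  486. -367.  486. -347.]
lidblue 2225 c [579.2  60.7] sz [129.7 111.9] ang 86.5 z 54.7 box [519.  -1. 631.  -7. 639. 122. 527. 129.]
button 20 c [462.1  69.1] sz [18.2 18.8] ang 1.3 z 46.6 box [453.  78. 453.  59. 471.  60. 471.  79.]
match 358 c [ 515. -205.] sz [53.5 36.7] ang 60.7 z 17.2 box [ 486. -219.  518. -237.  544. -191.  512. -173.]
```

View pics/crop.png

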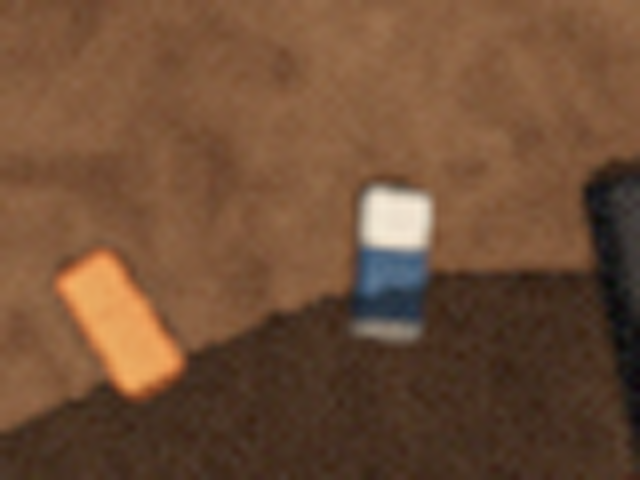

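The crop confirms the choice: a white eraser with a blue sleeve at crop pixel (392,262), and a plain orange look-alike at (120,322). Next I move towards the button.

Request:
jog_arm(motion=[[0,0,6.5,0,0,0,0],[0,0,6.4,0,0,0,0],[0,0,0,40,-37.5,0,0],[0,0,0,40,-37.5,0,0],[0,0,0,40,-37.5,0,0],[0,0,0,40,-37.5,0,0],[0,0,0,40,-37.5,0,0],[0,0,0,40,-37.5,0,0],[0,0,0,40,-37.5,0,0],[0,0,0,40,-37.5,0,0]])

```text
t: 1.95
eef_pos: [460.6, -308.0, 292.4]
tcp_rot: [3.141, -0.0, -0.0]
ft_force: [0.2, -0.5, -0.0]
opening: 0.024
grip_force: 0.0
```

Request:
jog_arm(motion=[[0,0,0,0,-47,0,0],[0,0,0,0,-47,0,0],[0,0,0,0,-47,0,0],[0,0,0,0,-47,0,0],[0,0,0,0,-47,10,0],[0,0,0,0,-47,20,0],[0,0,0,0,-47,30,0],[0,0,0,0,-47,30,0],[0,0,3.3,0,0,20,0],[0,0,0,0,0,0,0]])

```text
t: 3.2
eef_pos: [459.2, 67.0, 181.4]
tcp_rot: [3.141, 0.002, -0.057]
ft_force: [-0.2, -0.3, -0.5]
opening: 0.006
grip_force: 0.0
```

```bash
python3 - <<'E'
from h import *
st();d=env.read_camera("wrist")
cv2.imwrite("pics/w1.png",cv2.cvtColor(d["color"],cv2.COLOR_RGB2BGR))
c=d["color"];W=wmap(d);hsv=cv2.cvtColor(c,cv2.COLOR_RGB2HSV).astype(int)
m=((hsv[...,0]<8)|(hsv[...,0]>172))&(hsv[...,1]>150)&(hsv[...,2]>90)&(W[...,2]>30)&(W[...,2]<75)
p=W[m];print(m.sum(),p.mean(0),np.percentile(p,[2,50,98],axis=0).round(1))
m=(hsv[...,0]>95)&(hsv[...,0]<130)&(hsv[...,1]>90)&(abs(W[...,2]-54)<5)
print(m.sum(),np.percentile(W[m],[1,50,99],axis=0).round(1))
E
```

```text
t 3.2 pos [459.2  67.  181.4] rot [ 3.141e+00  2.000e-03 -5.700e-02] F [-0.2 -0.3 -0.5] op 0.01 grip 0.0
423 [465.79740164  71.06459432  45.54040296] [[455.   61.5  42.4]
 [467.   70.8  45.7]
 [474.7  81.   47. ]]
17921 [[523.2   1.4  51.9]
 [563.   52.   54.1]
 [593.5 129.   55.9]]
```

View pics/w1.png

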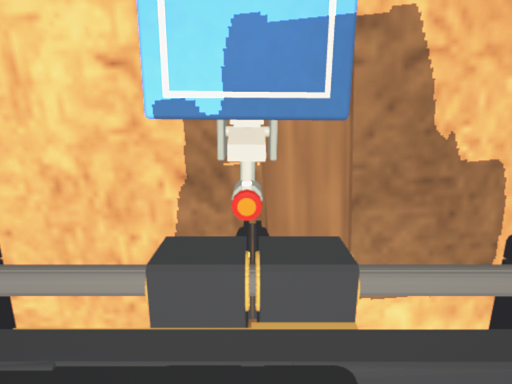

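The wrist view shows the red button at (247,206), just ahead of the closed fingers, with the lid's front edge at row 115. The button's top is at about z = 46.

Request:
jog_arm(motion=[[0,0,0,3,-2,15,0],[0,0,0,0,0,15,0],[0,0,0,0,0,9,0],[0,0,0,0,0,4,0],[0,0,0,0,0,3,0],[0,0,0,0,0,3,0],[0,0,0,0,0,2,0],[0,0,0,0,0,0,0]])

```text
t: 4.25
eef_pos: [462.7, 68.4, 131.2]
tcp_rot: [3.142, -0.0, -0.058]
ft_force: [0.2, 1.1, -0.3]
opening: 0.005
grip_force: 0.0
```

Request:
jog_arm(motion=[[0,0,0,0,0,1,0],[0,0,0,0,0,1,0],[0,0,0,0,0,1,0],[0,0,0,0,0,1,0],[0,0,0,0,0,0,0]])

```text
t: 4.88
eef_pos: [462.7, 68.4, 127.2]
tcp_rot: [3.141, 0.0, -0.058]
ft_force: [-0.5, -0.1, 0.2]
opening: 0.005
grip_force: 0.0
```

Request:
jog_arm(motion=[[0,0,0,0,0,1,0],[0,0,0,0,0,1,0],[0,0,0,0,0,1,0],[0,0,0,0,0,0,0]])

```text
t: 5.38
eef_pos: [462.7, 68.4, 124.2]
tcp_rot: [3.141, -0.0, -0.058]
ft_force: [-0.5, 1.0, -0.3]
opening: 0.005
grip_force: 0.1
```

Request:
jog_arm(motion=[[0,0,0,0,0,1,0],[0,0,0,0,0,1,0],[0,0,0,0,0,0,0]])

```text
t: 5.75
eef_pos: [462.7, 68.4, 122.2]
tcp_rot: [3.141, -0.0, -0.058]
ft_force: [0.5, 0.1, 0.9]
opening: 0.002
grip_force: 0.7
```

Request:
jog_arm(motion=[[0,0,0,0,0,1,0],[0,0,0,0,0,1,0],[0,0,0,0,0,0,0]])

```text
t: 6.12
eef_pos: [462.7, 68.4, 120.1]
tcp_rot: [3.141, 0.0, -0.058]
ft_force: [0.8, -1.1, 2.2]
opening: 0.002
grip_force: 1.2
```

Request:
jog_arm(motion=[[0,0,0,0,0,1,0],[0,0,0,0,0,1,0],[0,0,0,0,0,0,0]])

```text
t: 6.5
eef_pos: [462.7, 68.4, 118.2]
tcp_rot: [3.142, -0.0, -0.058]
ft_force: [0.0, -0.5, 2.7]
opening: -0.001
grip_force: 1.4
```

Request:
jog_arm(motion=[[0,0,0,0,0,1,0],[0,0,0,0,0,1,0],[0,0,0,0,0,0,0]])

```text
t: 6.88
eef_pos: [462.7, 68.4, 116.2]
tcp_rot: [3.141, -0.0, -0.058]
ft_force: [-1.0, -0.8, 4.8]
opening: 0.007
grip_force: 2.4
```

```bash
python3 - <<'E'
from h import *
st();d=env.read_camera("top");W=wmap(d)
print(np.percentile(W[150:220,165:240,2],[50,98,99.5]))
E
```

```text
t 6.875 pos [462.7  68.4 116.2] rot [ 3.141 -0.    -0.058] F [-1.  -0.8  4.8] op 0.01 grip 2.412705153170289
[  8.93109725 317.90508523 334.17060926]
```

The case floor is now visible, so the lid seems to have popped. I'll retreat and confirm.

Request:
jog_arm(motion=[[0,0,0,0,0,-4,0],[0,0,0,0,0,-30,0],[0,0,0,0,0,-40,0],[0,0,-3.3,0,20,-30,40],[0,0,0,0,45,0,40],[0,0,0,0,45,0,40],[0,0,0,0,45,0,40],[0,0,0,0,45,0,40],[0,0,0,0,45,0,40],[0,0,0,0,45,0,40]])

```text
t: 8.18
eef_pos: [461.1, -223.0, 220.2]
tcp_rot: [-3.142, 0.0, -0.001]
ft_force: [0.8, 0.4, 0.3]
opening: 0.422
grip_force: 0.0
```

```bash
python3 - <<'E'
from h import *
st();d=env.read_camera("top");W=wmap(d)
w=W[150:245,165:240].reshape(-1,3);k=(w[:,2]>80)&(w[:,2]<175);print(k.sum(),np.percentile(w[k],[1,50,99],axis=0).round(1))
cv2.imwrite("pics/t2.png",cv2.cvtColor(d["color"],cv2.COLOR_RGB2BGR))
E
```

```text
t 8.175 pos [ 461.1 -223.   220.2] rot [-3.142e+00  0.000e+00 -1.000e-03] F [0.8 0.4 0.3] op 0.42 grip 0.0
348 [[610.8  -6.9 100.8]
 [625.4  56.6 163.1]
 [633.9 119.9 173.6]]
```

View pics/t2.png

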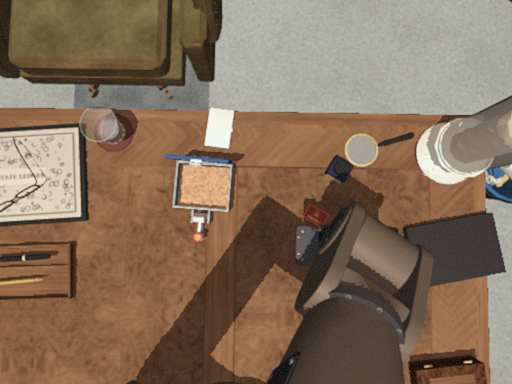

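The lid stands upright at (197,159) and the case interior is open. I'm going to the eraser.

Request:
jog_arm(motion=[[0,0,0,1,45,0,45],[0,0,0,1,45,0,45],[0,0,0,1,44,0,45],[0,0,0,0,0,30,45],[0,0,0,0,0,30,45],[0,0,0,0,0,0,45]])

```text
t: 8.98
eef_pos: [463.7, -355.0, 158.5]
tcp_rot: [-3.139, 0.003, -0.001]
ft_force: [0.7, -0.5, 0.7]
opening: 0.471
grip_force: 0.0
```

```bash
python3 - <<'E'
from h import *
d=dict(np.load("top.npz"));W=wmap(d);w=W[205:290,400:510].reshape(-1,3);print("book z",np.percentile(w[:,2],[10,50,95]).round(), "ymax",w[w[:,2]>20][:,1].max())
st();d=env.read_camera("wrist");W=wmap(d)
cv2.imwrite("pics/w2.png",cv2.cvtColor(d["color"],cv2.COLOR_RGB2BGR))
print(d["color"].shape)
m=(W[...,2]>7)&(W[...,2]<18)&(abs(W[...,0]-464)<40)&(abs(W[...,1]+357)<30)
p=W[m][:,:2].astype(np.float32);print(m.sum(),cv2.minAreaRect(p),np.percentile(W[m],[1,50,99],axis=0).round(1))
E
```

```text
book z [-776.   29.   33.] ymax -66.58692501455006
t 8.975 pos [ 463.7 -355.   158.5] rot [-3.139e+00  3.000e-03 -1.000e-03] F [ 0.7 -0.5  0.7] op 0.47 grip 0.0
(384, 512, 3)
1416 ((467.0065002441406, -356.3110656738281), (19.548349380493164, 43.83961486816406), 85.2843017578125) [[ 446.  -365.9    7.5]
 [ 468.  -356.1   10.3]
 [ 488.1 -346.3   12.1]]
```

View pics/w2.png

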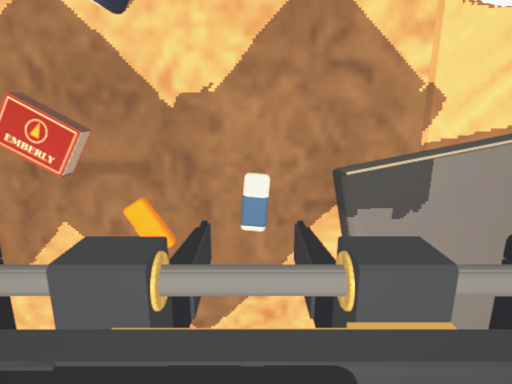

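The wrist view shows the white and blue eraser at (256,202), between the open fingers. The orange look-alike is off to the left at (150,222).

Request:
jog_arm(motion=[[0,0,4,2,1.5,20,45],[0,0,0,0,0,30,45],[0,0,0,0,0,19,45],[0,0,0,0,0,8,45],[0,0,0,0,0,0,45],[0,0,0,0,0,0,10],[0,0,0,0,0,0,10],[0,0,0,0,0,0,10],[0,0,0,0,0,0,10],[0,0,0,0,0,0,10]])

```text
t: 10.28
eef_pos: [466.5, -357.2, 83.6]
tcp_rot: [3.141, -0.0, -0.07]
ft_force: [-0.1, -0.4, 5.9]
opening: 0.193
grip_force: 30.0
```

Request:
jog_arm(motion=[[0,0,0,0,0,-30,10],[0,0,0,0,0,-50,10],[0,0,0,0,0,-50,10],[0,0,0,0,-42.5,-20,10],[0,0,0,8,-42.5,0,10],[0,0,0,8,-42.5,0,10],[0,0,0,8,-42.5,0,10],[0,0,0,10,-42.5,0,10],[0,0,0,10,-42.5,0,10],[0,0,0,10,-42.5,0,10]])

```text
t: 11.52
eef_pos: [541.3, -62.6, 233.1]
tcp_rot: [3.142, 0.0, -0.07]
ft_force: [-0.1, -0.1, -0.0]
opening: 0.193
grip_force: 30.0
```

Request:
jog_arm(motion=[[0,0,0,5,-42.5,0,10],[0,0,0,5,-42.5,0,10],[0,0,0,0,-42.5,0,10],[0,0,0,0,0,0,10]])

```text
t: 12.02
eef_pos: [559.8, 64.8, 232.9]
tcp_rot: [-3.142, 0.0, -0.067]
ft_force: [0.1, -0.8, -0.1]
opening: 0.197
grip_force: 30.0
```

```bash
python3 - <<'E'
from h import *
s=st();d=env.read_camera("top");W=wmap(d);w=W[150:245,165:240].reshape(-1,3)
d=env.read_camera("wrist");cv2.imwrite("pics/w3.png",cv2.cvtColor(d["color"],cv2.COLOR_RGB2BGR))
a=-0.06;x,y=s["eef_pos"][:2]-np.array([580,61.5]);print("case xy",x*np.cos(a)+y*np.sin(a),-x*np.sin(a)+y*np.cos(a))
E
```

```text
t 12.025 pos [559.8  64.8 232.9] rot [-3.142  0.    -0.067] F [ 0.1 -0.8 -0.1] op 0.2 grip 29.997644126415253
case xy -20.31262476297811 2.0582822349204717
```

View pics/w3.png

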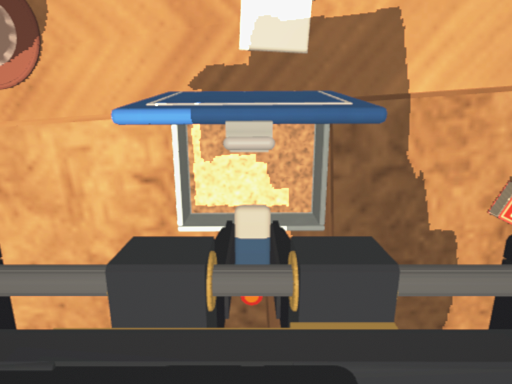

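The eraser is held at (252,235), over the front half of the open case, and the lid is upright. I'm lowering it, shifted slightly to the front to clear the lid catch.

Request:
jog_arm(motion=[[0,0,0,-3,2,30,10],[0,0,0,0,0,35,10],[0,0,0,0,0,30,10],[0,0,0,0,0,20,10],[0,0,0,0,0,12,10],[0,0,0,0,0,5,10],[0,0,0,0,0,4,10],[0,0,0,0,0,2,10],[0,0,0,0,0,0,10]])

```text
t: 13.25
eef_pos: [557.0, 60.7, 95.5]
tcp_rot: [3.142, -0.0, -0.07]
ft_force: [-0.5, 0.2, -0.6]
opening: 0.194
grip_force: 30.0
```

Request:
jog_arm(motion=[[0,0,0,0,0,1,10],[0,0,0,0,0,1,10],[0,0,0,0,0,1,10],[0,0,0,0,0,0,10]])

```text
t: 13.75
eef_pos: [556.9, 60.6, 92.1]
tcp_rot: [3.142, 0.0, -0.07]
ft_force: [-0.5, -0.3, 0.3]
opening: 0.196
grip_force: 30.0
```

Request:
jog_arm(motion=[[0,0,0,0,0,0,45],[0,0,0,0,0,0,45],[0,0,0,0,0,0,45],[0,0,0,0,0,-10,45],[0,0,0,0,0,-40,45],[0,0,0,0,0,-50,45],[0,0,0,0,0,-50,0],[0,0,0,0,0,-28,0],[0,0,0,0,0,0,0]])

```text
t: 14.88
eef_pos: [557.2, 60.7, 272.8]
tcp_rot: [-3.141, -0.005, -0.07]
ft_force: [-0.6, 0.2, -0.4]
opening: 0.216
grip_force: 0.0
```

```bash
python3 - <<'E'
from h import *
st();d=env.read_camera("wrist");W=wmap(d);c=d["color"]
m=(W[...,2]>14)&(W[...,2]<30)&(abs(W[...,0]-560)<35)&(abs(W[...,1]-62)<40)
p=W[m][:,:2].astype(np.float32);print(m.sum(),cv2.minAreaRect(p),np.median(W[m],axis=0))
cv2.imwrite("pics/w4.png",cv2.cvtColor(c,cv2.COLOR_RGB2BGR))
E
```

```text
t 14.875 pos [557.2  60.7 272.8] rot [-3.141 -0.005 -0.07 ] F [-0.6  0.2 -0.4] op 0.22 grip 0.0
1016 ((555.4833374023438, 60.570404052734375), (79.44944763183594, 48.078094482421875), 86.27953338623047) [549.53709824  61.19809708  18.49529953]
```

View pics/w4.png

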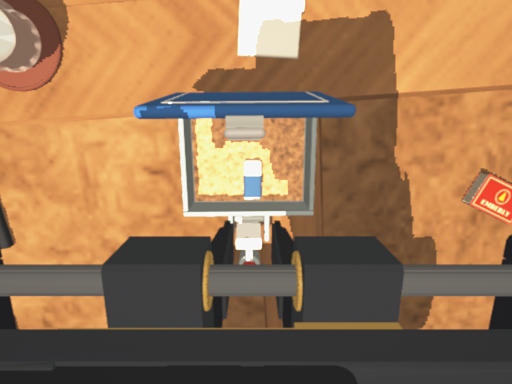

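The eraser lies flat inside the case at (252,178), let go. The lid's edge is at row 108. I'm going over the lid to get behind it.

Request:
jog_arm(motion=[[0,0,0,35,-1,0,0],[0,0,0,35,-1,0,0],[0,0,0,33,-1,0,0],[0,0,0,0,0,0,0],[0,0,0,0,0,25,0],[0,0,0,0,0,25,0],[0,0,0,0,0,5,0],[0,0,0,0,0,0,0]])

```text
t: 15.92
eef_pos: [659.5, 56.4, 215.2]
tcp_rot: [3.141, 0.001, -0.07]
ft_force: [0.8, -1.1, 0.0]
opening: 0.008
grip_force: 0.0
```

Request:
jog_arm(motion=[[0,0,0,-10,0,0,0],[0,0,0,-8,0,0,0],[0,0,0,-8,0,0,0],[0,0,0,-10,0,0,0],[0,0,0,-12,0,1,0],[0,0,0,-12,0,3,0],[0,0,0,-10,0,7,0],[0,0,0,-10,0,8,0],[0,0,0,-8,0,9,0],[0,0,0,-7,0,9,0]])

```text
t: 17.18
eef_pos: [564.6, 63.1, 177.5]
tcp_rot: [3.141, 0.0, -0.07]
ft_force: [0.6, -1.1, 0.8]
opening: 0.004
grip_force: 0.4
```

```bash
python3 - <<'E'
from h import *
s=st();d=env.read_camera("scene")
cv2.imwrite("pics/s2.png",cv2.cvtColor(d["color"],cv2.COLOR_RGB2BGR))
E
```

```text
t 17.175 pos [564.6  63.1 177.5] rot [ 3.141  0.    -0.07 ] F [ 0.6 -1.1  0.8] op 0.0 grip 0.4447562560380902
```

View pics/s2.png

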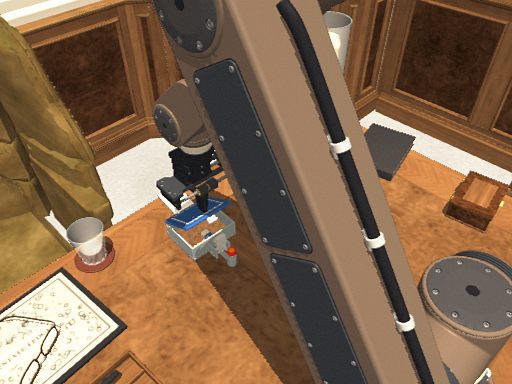

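The scene view shows the fingers at (205,200) holding the blue lid about half closed, with the eraser still inside. I'm continuing down.

Request:
jog_arm(motion=[[0,0,0,-4,0,6,0],[0,0,0,-4,0,6,0],[0,0,0,-4,0,5,0],[0,0,0,-3,0,4,0],[0,0,0,-3,0,3,0],[0,0,0,0,0,2,0],[0,0,0,0,0,0,0]])

```text
t: 18.1
eef_pos: [547.0, 64.3, 152.1]
tcp_rot: [3.141, 0.001, -0.07]
ft_force: [-0.2, -0.1, 1.8]
opening: 0.008
grip_force: 0.4
```

Request:
jog_arm(motion=[[0,0,0,0,0,2,0],[0,0,0,0,0,2,0],[0,0,0,0,0,1,0],[0,0,0,0,0,1,0],[0,0,0,0,0,0,0]])

```text
t: 18.73
eef_pos: [547.1, 64.3, 146.2]
tcp_rot: [3.141, 0.0, -0.07]
ft_force: [-1.3, -0.3, 0.9]
opening: 0.005
grip_force: 0.4
```

Request:
jog_arm(motion=[[0,0,0,0,0,1,0],[0,0,0,0,0,1,0],[0,0,0,0,0,0,0]])

```text
t: 19.1
eef_pos: [547.1, 64.4, 144.2]
tcp_rot: [3.142, 0.0, -0.07]
ft_force: [-1.5, 0.1, 0.9]
opening: 0.004
grip_force: 0.6
```

Request:
jog_arm(motion=[[0,0,0,0,0,1,0],[0,0,0,0,0,1,0],[0,0,0,0,0,0,0]])

```text
t: 19.48
eef_pos: [547.1, 64.4, 142.2]
tcp_rot: [3.142, 0.0, -0.07]
ft_force: [-0.9, 0.9, 2.6]
opening: 0.004
grip_force: 1.2
```

Catch met (2.6 N). I'm continuing in small steps.

Request:
jog_arm(motion=[[0,0,0,0,0,1,0],[0,0,0,0,0,1,0],[0,0,0,0,0,0,0]])

```text
t: 19.85
eef_pos: [546.9, 64.3, 140.2]
tcp_rot: [3.141, 0.001, -0.07]
ft_force: [-3.0, 0.5, 5.1]
opening: 0.002
grip_force: 2.4
```

Request:
jog_arm(motion=[[0,0,0,0,0,1,0],[0,0,0,0,0,1,0],[0,0,0,0,0,0,0]])

```text
t: 20.23
eef_pos: [546.8, 64.3, 138.4]
tcp_rot: [3.141, 0.001, -0.07]
ft_force: [-4.9, 1.2, 7.5]
opening: 0.004
grip_force: 3.7
```

Request:
jog_arm(motion=[[0,0,0,0,0,1,0],[0,0,0,0,0,0,0]])

```text
t: 20.48
eef_pos: [546.7, 64.4, 137.5]
tcp_rot: [3.141, 0.001, -0.07]
ft_force: [-4.8, -0.2, 9.5]
opening: 0.002
grip_force: 4.5
```

Request:
jog_arm(motion=[[0,0,0,0,0,1,0],[0,0,0,0,0,0,0]])

```text
t: 20.72
eef_pos: [546.7, 64.4, 136.3]
tcp_rot: [3.141, 0.001, -0.07]
ft_force: [-5.2, 0.3, 8.8]
opening: 0.004
grip_force: 3.8
```

Request:
jog_arm(motion=[[0,0,0,0,0,1,0],[0,0,0,0,0,0,0]])

```text
t: 20.98
eef_pos: [546.9, 64.3, 135.1]
tcp_rot: [3.141, 0.0, -0.07]
ft_force: [-3.1, -0.1, 2.9]
opening: 0.005
grip_force: 1.7
```

Request:
jog_arm(motion=[[0,0,0,0,0,1,0],[0,0,0,0,0,0,0]])

```text
t: 21.22
eef_pos: [547.4, 64.3, 134.0]
tcp_rot: [3.142, -0.001, -0.07]
ft_force: [-0.6, -0.3, 0.2]
opening: 0.004
grip_force: 0.0
```

Request:
jog_arm(motion=[[0,0,0,0,0,1,0],[0,0,0,0,0,0,0]])

```text
t: 21.48
eef_pos: [547.2, 64.3, 133.0]
tcp_rot: [3.142, -0.0, -0.07]
ft_force: [-0.6, -0.5, 0.1]
opening: -0.0
grip_force: 0.0
```

Request:
jog_arm(motion=[[0,0,0,0,0,1,0],[0,0,0,0,0,0,0]])

```text
t: 21.72
eef_pos: [547.3, 64.3, 132.2]
tcp_rot: [3.142, -0.0, -0.07]
ft_force: [-0.6, -0.4, 1.2]
opening: 0.005
grip_force: 0.2
```

The force vanished, so the catch has snapped. I'm backing off and checking.

Request:
jog_arm(motion=[[0,0,0,0,0,-5,0],[0,0,0,0,0,-15,0],[0,0,0,0,0,-40,0],[0,0,0,0,0,-50,0],[0,0,0,0,40,-30,0],[0,0,0,0,45,0,0],[0,0,0,0,45,0,0],[0,0,0,0,45,0,0],[0,0,0,0,0,0,0],[0,0,0,0,0,0,0]])

```text
t: 22.98
eef_pos: [534.7, -110.0, 272.9]
tcp_rot: [3.142, -0.001, -0.071]
ft_force: [1.1, 0.2, 0.3]
opening: 0.001
grip_force: 0.0
```

```bash
python3 - <<'E'
from h import *
st();d=env.read_camera("top");W=wmap(d);c=d["color"]
hsv=cv2.cvtColor(c,cv2.COLOR_RGB2HSV).astype(int)
m=np.zeros(c.shape[:2],bool);m[150:220,165:240]=1
m&=(W[...,2]<170)&(W[...,2]>40)&(hsv[...,0]>95)&(hsv[...,0]<130)&(hsv[...,1]>90)
p=W[m];print(m.sum(),np.percentile(p,[2,50,98],axis=0).round(1));A=np.c_[p,np.ones(len(p))]
print(np.linalg.lstsq(A[:,[0,1,3]],p[:,2],rcond=None)[0])
E
```

```text
t 22.975 pos [ 534.7 -110.   272.9] rot [ 3.142e+00 -1.000e-03 -7.100e-02] F [1.1 0.2 0.3] op 0.0 grip 0.0
2238 [[524.8  -2.2  51.2]
 [578.7  60.4  54.8]
 [633.4 123.2  58.1]]
[-1.35145329e-03 -6.64613970e-05  5.55164737e+01]
```

The lid is flat (slope about 0.001) at z ≈ 55 and holding by itself.

```bash
python3 -c "
from cell import env
print(env.job_done())"
```

```text
the job is handed in; nothing more can be done
None
```

The job is handed in at about 23 s: the eraser was seen lying in the open case before closing, the lid reads flat and holds shut by itself, and the highest force I read on the case was about 11 N; the matchbox and ink bottle were never approached, though I did not re-measure them, and no verdict was shown.

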